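Hang the drained jar carrier on the middle rail with the lifting hook

ROBOT

A 6-joint arm with a two-finger parallel gripper is mounted at the origin on a cart in front of the work surface, level with it; the furniture and walls round the work are solid. World frame = base frame: x ahead of the robot, y to its left, z up, the work surface at z = 0. Lengths are in m, angles in rad, forces in N, time in s.
With the tool pointing down it reaches from about 0.3 to 0.775 m from the base axis. Payload 14.6 kg.
Tool frame: the origin (TCP) lies at the very end of the fingers, on their centre line; the grasp point (between the pads) lies 19 mm behind it; z points along the fingers, y is the line along which they close (so a half turn about z gives the same grasp; the last joint's range is limited). The gripper opens to 94 mm and grips with 3 to 60 N. Pads are 16 mm wide; open, the fingers measure 119 mm over their backs; the gripper's body (75 mm by 177 mm) begins 78 mm behind the grasp point.
Start: joints at [-1.333, 0.3, 1.521, -0, 1.321, -0.067], TCP at [0.165, -0.525, 0.205] pointing down, gripper open.
Joint ranges: [-3.03, 3.03], [-0.79, 2.21], [0.23, 2.52], [-1.04, 4.18], [0, 3.07], [-2.55, 2.55]. Speed limits (rad/s): [2.22, 2.22, 2.57, 3.14, 3.14, 3.14].

INTERFACE

Orientations are given as [roll, pitch, yaw] about the fixed x, y, z axes, in that order (R = Rz(yaw) Ry(pitch) Rx(roll)).
In Python, from station import status, vision, order, silhouettes gives the robot as it stands. The module is installed in compiled form; this text tells all that it offers.
- The arm moves only by the shell command python3 -m pendant 'ROWS' [FORCE]. ROWS is JSON, one flat list of numbers, 7 for each row, row after row: the shift along the tool's x, y, z in units of 500 mm (1.0 is 500 mm), then the turn, a rotation vector about the tool's x, y, z in units of 90 degrees (1.0 is 90 degrees), then the opening, from -1 (shut) to 1 (fully open). A call has 1 to 12 rows; each row is the pose to reach, as a shift and turn from the pose commanded when the call began, along the tool's axes at that moment; what a row does not reach only later rows make up. A row lasts 1/10 s, in which the tool goes at most 50 mm and 8.59 degrees, less where a joint would pass 70% of its speed; a pose out of reach is approached as far as the arm can. A call with a number of a shift or a turn outside -1 to 1 is refused whole. A call with a gripper value outside its range is refused whole. The fingers move at their own pace and stop on an object; FORCE is the grip in N (left out, the last holds). Time passes only in rows, so rows that repeat a pose let the fingers close. It gives the time, the measured TCP pose, the force, the opening and the grip force at its end, in the units of the state.
- status.get_obs(): the state, without advancing time (a new reading comes with each control period).
- vision.camera(name): name is "side" or "top" or "wrist"; returns a dict with "pixels" (420x560x3 uint8, red, green, blue), "K" (3x3 intrinsics, pixels), "k1" (the pictures are not rectified: a ray, as slopes to the right and down, at radius r is drawn at 1 + k1 r^2 times it, then the intrinsics apply), "R" (3x3) and "t" (3): a world point X has camera coordinates R X + t. Camera axes: x right, y down, z forward; pixel columns grow to the right and rows downward; lengths in m; the calibration is good to about 2 mm. A picture is of the moment at which its call begins. There is no depth.
- order.hand_in(): hands the job in; it is judged then, once.
Trained networks look in a picture, given as the dict that the camera call returned (one of the last four; its "shot" number tells which), for a name from the list of things; names that differ only in an ending like _2 or _b are one class to them, and where a whole thing is asked for, a point or a joint stands for the part that bears it (a point fixed in the world has none). Each returns a list of dicts, best first, with "score" (0 to 1); they miss things now and then, are a little off and sometimes report something else, mostly with a low value. They report only what shows in the picture. A call takes as long as a camera call.
- silhouettes(target, picture): "region" (420x560 bool, what is visible of it) and "extent" ([left, top, right, bottom] in pixels, round what is visible of it).
The state is a dict: "time_s": time; "qpos": joint angles; "joint_vel": joint speeds; "tau": joint torques, N m; "ee_pos": TCP position; "eef_rot": TCP orientation; "force": force on the tool from outside, world axes, zero at the start; "moment": the same for the moment, N m; "grip_width": finger opening in m; "grip_force": force on a finger pad.
Only numpy, scipy, OpenCV 4.12 (cv2) and the standard library are available. Lean on these libraries where they do the work, as an engineer would, in place of code of your own. Each camera call takes 0.05 s, during which the arm holds its last target. There are 200 camera calls.

TASK

The carrier with the red-lidded jar has finished draining on its outer rail and belongs on the free middle rail of the rack. It is straight from the steriliser and too hot to touch, so take the lifting hook from its rest, catch the carrier's copper loop with it, lift the carrier over the upturned end of its rail, hang it on the middle rail and slide it back until it meets the black collar, gently and with the jar standing upright in it all the while. Put the lifting hook back in the slot of its rest, and leave the empty carrier and the other things alone.

Things in the scene. Friction and masses are not known exactly. Their poses are not given: they have to be found in the camera images.
- rack: Fixed steel rack, base plate 220 x 430 mm. Origin: 5 mm behind the plate's centre, on the worktop; x along the rails to the back, y left, z up. Three round rails, 8 mm thick, run along x at y = +125 (left), 0 (middle), -125 mm (right), centre lines at z = 166. Behind, a cross bar at x = 95 on posts at y = +-195 (to z = 175). Trays (to z = 18) under the outer rails, a cork mat between.
- left_rail_end (a point): Free end of the left rail, towards the robot, at rack x = -75 mm: this point is on the rail's centre line (z = 166), where the rail turns straight up. The upturned tip is at z = 182, 12 mm above the rail's upper side.
- middle_rail_end (a point): The same point of the middle rail, where the carrier is to go.
- right_rail_end (a point): The same point of the right rail.
- middle_collar (a point): Centre of the robot-side face (rack x = +50 mm) of the black collar on the middle rail, 28 mm across. A carrier slid fully back stops here, its centre 9 mm in front of this point. Resting on the rail it slides with 2 to 5 N; raised by 10 mm or more it would pass over the collar.
- jam_carrier: Steel jar carrier, 150 g, on the left or right rail. Origin: centre of the underside of its round floor (80 mm across, 3 mm thick); x along the rail to the back, z up. Side straps rise at y = +-41 mm to a yoke at z = 104, on which stand the rail eye and above it the lifting loop. On a rail its origin is 28.6 mm above the worktop. It can swing sideways on rail or hook.
- jam_eye (a point): Inner peak of the carrier's closed rail eye, 141.5 mm above its origin. The eye is 18 mm deep along x, inside 36 mm wide and from z = 105.5 (flat) to this blunt peak. The rail passes through it, so the carrier comes off only over the rail's end: raised more than 12 mm it passes the upturned tip, and it can be raised 27 mm before the eye's floor meets the rail.
- jam_loop (a point): Inner peak of the carrier's copper lifting loop, 180 mm above its origin, against which the hook lifts. The loop is 18 mm deep along x, inside 30 mm wide at its sides, and open along x from z = 144.5 up to this blunt peak.
- jar: Jam jar with a red lid, 65 x 69 x 86 mm, about 330 g (up to a third lighter or heavier), standing loose in the carrier with 2 to 4 mm of play. Origin: centre of its underside.
- empty_carrier: The same kind of carrier, empty, hanging on the other outer rail: leave it there.
- lifting_hook: Lifting hook, 120 g, upright in its rest. Origin: on the shank's axis, underside of its steel guard (36 mm across, 5 mm thick). Blue handle above, 24 mm along x, 18 mm along y, z = 5 to 67: grip across y from above. 6 mm shank down to z = -60, there an arm 34 mm along +x (centre line z = -60), its end turned up, tip top at z = -48. Not tracked while held.
- hook_seat (a point): Top of the hook's arm, midway between shank and upturned tip (17 mm along x and 57 mm below the hook's origin), where a loop hangs. Shank and tip leave 28 mm between them.
- hook_rest: Fixed wooden rest for the hook, 112 x 90 mm, 90 mm high; origin under its middle on the worktop, x along its slot. The slot in its top is 13 mm wide, from x = -11 to +39, with free space below; the hook drops in from above, arm along +x, until its guard lies on the top.
- rest_slot (a point): Point on the rest's top (90 mm high) where the hook's origin is when it stands in the slot.
- glass: Empty drinking glass, 76 x 76 x 94 mm, a bystander. Origin: centre of its underside.
- lemon: Lemon lying on the chopping board, a bystander.

How it is judged:
By the outcome, as a careful person would: the job done as asked, in the order asked, and still so for the second after the job is handed in, with the robot touching nothing.
It also fails if it takes over 72 s, if anything falls off the work surface, if the arm or the gripper's body presses on something with over 40 N, if the wrist force passes 120 N, or if a joint passes its speed limit or range.

## Working session

There is one attempt and no reset: what is moved stays moved. The work goes in short steps, Python scripts to look and compute and a shell command to move; the robot and the scene stay as the last step left them, time stands still between calls to the robot, and variables do not carry over. Pictures are saved under pics/ and viewed, at most 10 in all, crops included, and the job is handed in when it is done.

```bash
mkdir -p pics; cat > h.py <<'E'
import numpy as np, cv2
from station import status, vision, order, silhouettes
def save(n,c,p): cv2.imwrite(p,c["pixels"][:,:,::-1])
E
python3 - <<'E'
from h import *
o=status.get_obs(); print({k:np.round(v,3) for k,v in o.items()})
ims=[]
for n in ["side","top","wrist"]:
    c=vision.camera(n); save(n,c,f"pics/{n}0.png")
    print(n,np.round(c["K"],1).tolist(),c["k1"],np.round(-c["R"].T@c["t"],3),np.round(c["R"],2).tolist())
    for t in ["rack","jam_carrier","jar","empty_carrier","lifting_hook","hook_rest","glass","lemon"]:
        print(t,[(round(d["score"],2),d["extent"],int(d["region"].sum())) for d in silhouettes(t,c)][:3])
E
```

```text
{'time_s': np.float64(0.0), 'qpos': array([-1.333,  0.3  ,  1.522, -0.   ,  1.321, -0.067]), 'joint_vel': array([ 0.001,  0.002, -0.001,  0.002, -0.   ,  0.   ]), 'tau': array([ 3.0000e-03, -5.3180e+01, -3.5273e+01,  7.1000e-02,  2.4000e-02,
       -0.0000e+00]), 'ee_pos': array([ 0.165, -0.524,  0.205]), 'eef_rot': array([-3.14 , -0.   ,  0.305]), 'force': array([0.451, 0.19 , 0.33 ]), 'moment': array([-0.005,  0.068, -0.008]), 'grip_force': np.float64(0.0), 'grip_width': np.float64(0.094)}
side [[483.3, 0.0, 280.8], [0.0, 483.3, 221.8], [0.0, 0.0, 1.0]] -0.02392100688243388 [-0.029  1.071  0.875] [[-0.92, -0.38, -0.02], [-0.18, 0.46, -0.87], [0.34, -0.8, -0.49]]
rack [(0.96, [205.1, 173.6, 319.6, 284.0], 4452), (0.66, [220.2, 305.0, 265.1, 356.1], 1973)]
jam_carrier [(0.92, [233.2, 205.8, 257.0, 264.7], 596)]
jar [(0.66, [228.1, 204.2, 257.2, 262.4], 654), (0.59, [240.2, 228.0, 253.7, 260.9], 376)]
empty_carrier [(0.86, [264.7, 171.8, 289.0, 225.6], 617)]
lifting_hook [(0.65, [237.6, 292.4, 248.1, 317.2], 310), (0.21, [231.0, 204.2, 257.3, 264.5], 608)]
hook_rest [(0.85, [219.7, 30
[... 721 characters left out ...]
.9], 346), (0.16, [216.5, 136.8, 357.2, 218.7], 8759)]
lifting_hook [(0.51, [124.9, 221.6, 141.1, 230.8], 129)]
hook_rest [(0.62, [216.9, 132.0, 357.5, 222.3], 8890), (0.45, [121.4, 222.6, 141.2, 232.4], 189)]
glass [(0.92, [361.6, 247.8, 392.3, 275.0], 668)]
lemon [(0.58, [408.5, 211.7, 425.4, 231.3], 285), (0.57, [228.5, 157.8, 262.8, 187.3], 380)]
wrist [[341.4, 0.0, 273.5], [0.0, 341.4, 207.4], [0.0, 0.0, 1.0]] -0.07690549192823364 [ 0.245 -0.5    0.386] [[0.3, -0.95, -0.0], [-0.91, -0.29, 0.29], [-0.27, -0.09, -0.96]]
rack []
jam_carrier [(0.53, [185.9, 0.0, 285.5, 62.1], 4438)]
jar []
empty_carrier []
lifting_hook []
hook_rest []
glass [(0.62, [188.4, 0.0, 286.1, 58.2], 4296)]
lemon []
```

```bash
python3 - <<'E'
import cv2
s=cv2.imread("pics/side0.png")[150:370,190:360]; t=cv2.imread("pics/top0.png")[110:290,90:450]
cv2.imwrite("pics/side0c.png",cv2.resize(s,None,fx=2.7,fy=2.7,interpolation=cv2.INTER_CUBIC))
cv2.imwrite("pics/top0c.png",cv2.resize(t,None,fx=2.2,fy=2.2,interpolation=cv2.INTER_CUBIC))
E
```

```text
(no output)
```

View pics/side0c.png

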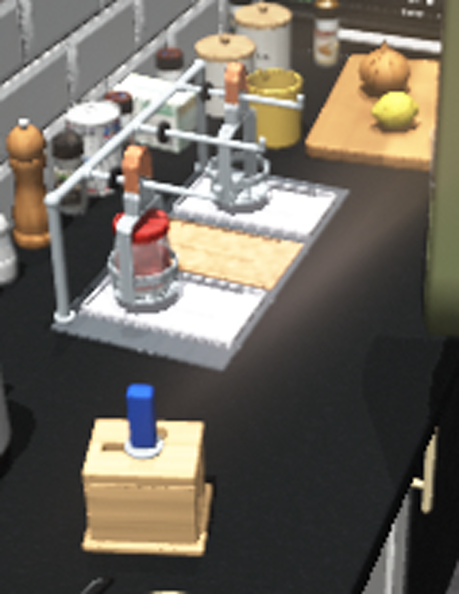

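View pics/top0c.png

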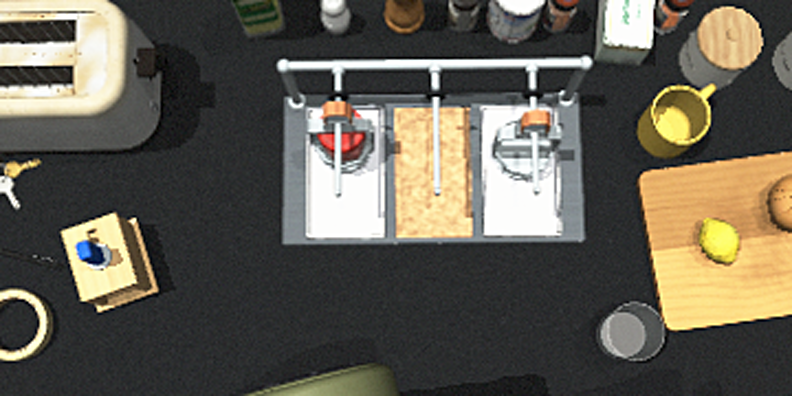

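Side crop: the jar carrier hangs on the left rail near its collar (copper loop at ~(138,160)), the empty one on the right, and the hook is in its rest with the guard at ~(143,447). In the top crop the rail tips are at ~(338,193), (437,192) and (537,192), and the guard is at ~(95,255). Next I'll fit rough poses.

```bash
cat >> h.py <<'E'
def proj(c,X):
    p=np.atleast_2d(X)@c["R"].T+c["t"]; s=p[:,:2]/p[:,2:]; s=s*(1+c["k1"]*(s**2).sum(1,keepdims=True))
    return s@np.diag([c["K"][0,0],c["K"][1,1]])+c["K"][:2,2]
def ray(c,uv):
    d=(np.array(uv,float)-c["K"][:2,2])/[c["K"][0,0],c["K"][1,1]]; s=d.copy()
    for _ in range(20): s=d/(1+c["k1"]*(s@s))
    return -c["R"].T@c["t"], c["R"].T@np.r_[s,1]
def onz(c,uv,z): o,d=ray(c,uv); return o+d*(z-o[2])/d[2]
def pose(P,X):  # P=(x,y,yaw)
    X=np.atleast_2d(X).astype(float); a,b=np.cos(P[2]),np.sin(P[2]); Y=X.copy()
    Y[:,0]=P[0]+a*X[:,0]-b*X[:,1]; Y[:,1]=P[1]+b*X[:,0]+a*X[:,1]; return Y
def fit(obs,x0):  # obs: list of (cam, X3, uv)
    from scipy.optimize import least_squares
    f=lambda P: np.concatenate([(proj(c,pose(P,X))[0]-uv) for c,X,uv in obs])
    r=least_squares(f,x0,loss="soft_l1"); return r.x, r.fun.reshape(-1,2)
E
python3 - <<'E'
from h import *
T=vision.camera("top"); S=vision.camera("side")
t=lambda x,y: np.array([x/2.2+90,y/2.2+110]); s=lambda x,y: np.array([x/2.7+190,y/2.7+150])
O=[(T,[-.075,.125,.182],t(338,192)),(T,[-.075,0,.182],t(437,191)),(T,[-.075,-.125,.182],t(537,191)),
(T,[.095,.195,.175],t(285,64)),(T,[.095,-.195,.175],t(586,62)),
(T,[-.115,.215,.003],t(283,243)),(T,[-.115,-.215,.003],t(583,240)),
(S,[-.075,0,.182],s(262,141)),(S,[-.075,-.125,.182],s(300,98)),(S,[.095,.195,.175],s(50,198)),(S,[.095,-.195,.175],s(200,64)),
(S,[-.115,.215,.003],s(222,366)),(S,[-.115,-.215,.003],s(348,190))]
P,r=fit(O,[.5,0,0]); print("rack",P.round(4),r.round(1).tolist())
for n,c,uv,z in [("T",T,t(95,255),.095),("S",S,s(143,447),.095)]: print("guard",n,onz(c,uv,z).round(4))
for uv in [(62,228),(117,212),(139,285),(82,303)]: print("rest top T",onz(T,t(*uv),.09).round(3))
for uv in [(92,421),(205,423),(203,485),(82,480)]: print("rest top S",onz(S,s(*uv),.09).round(3))
E
```

```text
rack [ 0.5619 -0.1882 -0.0071] [[-0.7, 0.0], [0.1, 0.1], [0.3, -0.3], [-1.0, -0.2], [0.4, -0.2], [-0.6, 1.1], [0.8, 1.3], [-0.5, -2.0], [-0.4, -1.8], [-0.0, -2.4], [-0.5, -2.3], [-0.1, 1.8], [0.7, 0.3]]
guard T [0.4258 0.2635 0.095 ]
guard S [0.4195 0.2672 0.095 ]
rest top T [0.464 0.311 0.09 ]
rest top T [0.484 0.238 0.09 ]
rest top T [0.386 0.205 0.09 ]
rest top T [0.363 0.28  0.09 ]
rest top S [0.483 0.246 0.09 ]
rest top S [0.384 0.21  0.09 ]
rest top S [0.351 0.288 0.09 ]
rest top S [0.453 0.321 0.09 ]
```

```bash
python3 -m pendant '[0.02,-0.01,-0.1,0,0,0,1, 0.08,-0.05,-0.18,0,0,0,1, 0.75,-0.55,-0.25,0,0,0,1, 0.75,-0.55,-0.25,0,0,0,1, 0.75,-0.55,-0.25,0,0,0,1, 0.75,-0.55,-0.25,0,0,0,1, 0.75,-0.55,-0.25,0,0,0,1, 0.75,-0.55,-0.25,0,0,0,1, 0.75,-0.55,-0.25,0,0,0,1, 0.75,-0.55,-0.25,0,0,0,1, 0.75,-0.55,-0.25,0,0,0,1, 0.75,-0.55,-0.25,0,0,0,1]'
python3 -m pendant '[0,0,0,0,0,0,1, 0,0,0,0,0,0,1]'
python3 - <<'E'
from h import *
c=vision.camera("wrist"); print(status.get_obs()["ee_pos"].round(3)); cv2.imwrite("pics/w1.png",cv2.resize(c["pixels"][:,:,::-1],(800,600),interpolation=cv2.INTER_CUBIC))
np.savez("w1.npz",**{k:c[k] for k in ["K","k1","R","t","pixels"]})
E
```

```text
time_s: 2.65
ee_pos: [0.4414, -0.1477, 0.3306]
eef_rot: [-3.142, -0.0, 0.308]
force: [-0.5, -0.0, -0.4]
grip_width: 0.0939
grip_force: 0.0
time_s: 2.85
ee_pos: [0.4398, -0.1506, 0.3304]
eef_rot: [3.142, 0.0, 0.304]
force: [0.2, -0.3, 0.9]
grip_width: 0.094
grip_force: 0.0
[ 0.44  -0.151  0.33 ]
```

View pics/w1.png

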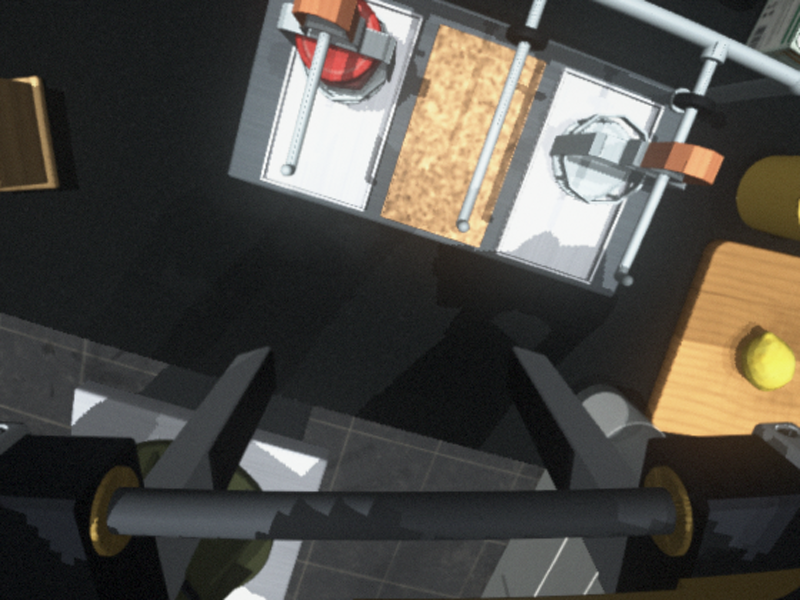

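The wrist view shows the rail tips at (287,170), (463,226) and (626,279), the plate's front corners at (230,175) and (612,295), the right rail's bar joint at (714,50), and the jar carrier on the left rail at top-left.

```bash
python3 - <<'E'
from h import *
W=dict(np.load("w1.npz")); w=lambda x,y: np.array([x*.7,y*.7])
T=vision.camera("top")
O=[(W,[-.075,.125,.182],w(287,170)),(W,[-.075,0,.182],w(463,226)),(W,[-.075,-.125,.182],w(626,279)),(W,[-.115,.215,.003],w(230,175)),(W,[-.115,-.215,.003],w(612,295))]
P,r=fit(O,[.56,-.19,0]); print("W only",P.round(4),r.round(1).tolist())
P,r=fit(O[:3],[.56,-.19,0]); print("W tips",P.round(4),r.round(1).tolist())
print("bar joint",proj(W,pose(P,[.095,-.125,.17]))/.7,"collar front top mid",proj(W,pose(P,[.05,0,.18]))/.7)
E
cat > mv.py <<'E'
import sys,numpy as np
from station import status
from scipy.spatial.transform import Rotation as R
# target x y z yaw -> shift in tool axes (500mm), turn about tool z (90deg) from measured pose
o=status.get_obs(); x=np.array(list(map(float,sys.argv[1:4]))); M=R.from_euler("xyz",o["eef_rot"])
d=M.inv().apply(x-o["ee_pos"])/.5
r=(M.inv()*R.from_euler("xyz",[np.pi,0,float(sys.argv[4])])).as_rotvec()/(np.pi/2)
print("shift",d.round(4),"turn",r.round(4),"dist mm",round(np.linalg.norm(d)*500,1))
E
python3 mv.py 0.37 0.225 0.26 0.32
```

```text
W only [ 0.5628 -0.1885  0.0008] [[-1.0, -0.2], [1.1, -0.1], [2.1, 0.2], [-1.5, 0.3], [-0.6, 0.2]]
W tips [ 0.5624 -0.1877  0.    ] [[-1.9, -0.2], [0.2, -0.0], [1.2, 0.4]]
bar joint [[718.97904425  40.7135156 ]] collar front top mid [[528.56391073  37.36190904]]
shift [ 0.0912 -0.7587  0.1408] turn [ 0.      0.     -0.0107] dist mm 388.5
```

```bash
python3 -m pendant '[0.09,-0.76,0.14,0,0,-0.01,1, 0.09,-0.76,0.14,0,0,-0.01,1, 0.09,-0.76,0.14,0,0,-0.01,1, 0.09,-0.76,0.14,0,0,-0.01,1, 0.09,-0.76,0.14,0,0,-0.01,1, 0.09,-0.76,0.14,0,0,-0.01,1, 0.09,-0.76,0.14,0,0,-0.01,1, 0.09,-0.76,0.14,0,0,-0.01,1, 0.09,-0.76,0.14,0,0,-0.01,1, 0.09,-0.76,0.14,0,0,-0.01,1, 0.09,-0.76,0.14,0,0,-0.01,1, 0.09,-0.76,0.14,0,0,-0.01,1]'
python3 -m pendant '[0,0,0,0,0,0,1, 0,0,0,0,0,0,1]'
python3 - <<'E'
from h import *
c=vision.camera("wrist"); print(status.get_obs()["ee_pos"].round(4)); cv2.imwrite("pics/w2.png",cv2.resize(c["pixels"][:,:,::-1],(800,600),interpolation=cv2.INTER_CUBIC))
np.savez("w2.npz",**{k:c[k] for k in ["K","k1","R","t","pixels"]})
for n in ["lifting_hook","hook_rest"]: print(n,[(round(d["score"],2),d["extent"]) for d in silhouettes(n,c)])
E
```

```text
time_s: 4.15
ee_pos: [0.3696, 0.2251, 0.2608]
eef_rot: [3.142, -0.001, 0.318]
force: [-0.5, -0.5, 0.3]
grip_width: 0.0942
grip_force: 0.0
time_s: 4.35
ee_pos: [0.3694, 0.2257, 0.2606]
eef_rot: [-3.142, -0.0, 0.319]
force: [0.2, -0.2, -0.7]
grip_width: 0.0942
grip_force: 0.0
[0.3693 0.2258 0.2606]
lifting_hook [(0.94, [238.6, 96.1, 277.2, 150.6]), (0.5, [522.7, 51.3, 560.0, 116.2]), (0.45, [437.3, 2.7, 560.0, 207.4])]
hook_rest [(0.66, [220.9, 75.8, 298.4, 174.2]), (0.29, [531.0, 78.7, 559.9, 107.8])]
```

View pics/w2.png

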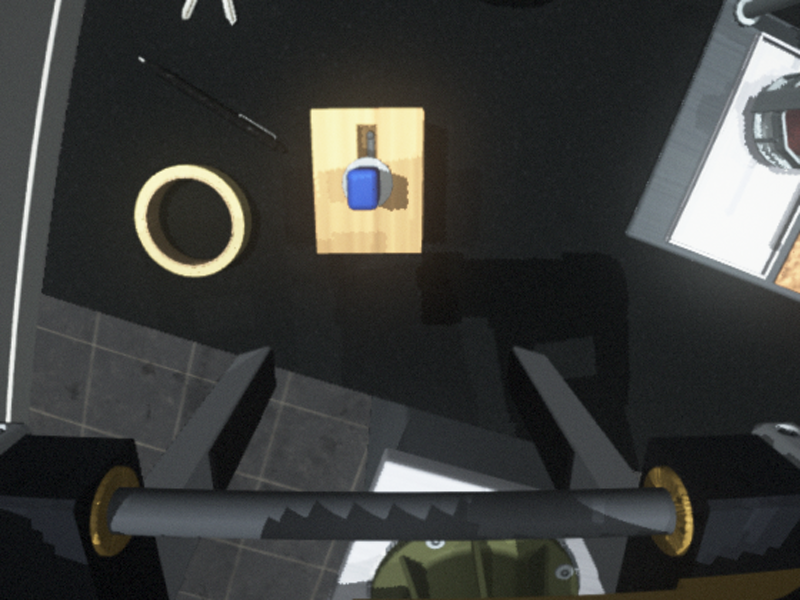

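The rest sits square in the view with top corners (310,108), (424,108), (421,253) and (317,253). The slot shows at (367,124–157), the guard is centred near (367,182), and the handle top is at (364,188).

```bash
python3 - <<'E'
from h import *
W=dict(np.load("w2.npz")); w=lambda x,y: np.array([x*.7,y*.7])
C=[onz(W,w(*p),.09) for p in [(310,108),(424,108),(421,253),(317,253)]]
C=np.array(C); print(C.round(4), np.linalg.norm(np.roll(C,-1,0)-C,axis=1).round(4))
e1,e2=C[1]-C[2],C[0]-C[3]; print("yaw",np.arctan2(e1[1],e1[0]),np.arctan2(e2[1],e2[0]),np.arctan2(*(C[0]-C[1])[:2])*-1)
print("centre",C.mean(0).round(4))
print("guard",onz(W,w(367.5,182),.095).round(4))
img=W["pixels"].astype(int); b=(img[:,:,2]>img[:,:,0]+60)&(img[:,:,2]>img[:,:,1]+40)
ys,xs=np.nonzero(b); k=(xs>220)&(xs<300)&(ys<180); print("blue",xs[k].min(),xs[k].max(),ys[k].min(),ys[k].max())
print("blue cen z.157",onz(W,[(xs[k].min()+xs[k].max())/2,(ys[k].min()+ys[k].max())/2],.157).round(4))
print("slot",onz(W,w(367.5,124),.09).round(4))
E
python3 mv.py 0.425 0.265 0.20 0.32
```

```text
[[0.4589 0.3127 0.09  ]
 [0.4831 0.2388 0.09  ]
 [0.3872 0.2076 0.09  ]
 [0.3632 0.2801 0.09  ]] [0.0778 0.1008 0.0764 0.101 ]
yaw 0.31429372104002756 0.3287983791879053 0.3161780990403695
centre [0.4231 0.2598 0.09  ]
guard [0.4239 0.2601 0.095 ]
blue 243 263 118 145
blue cen z.157 [0.4241 0.2608 0.157 ]
slot [0.4609 0.2722 0.09  ]
shift [ 0.1304 -0.0389  0.121 ] turn [ 0.     -0.0001  0.0001] dist mm 91.1
```

```bash
python3 -m pendant '[0.07,-0.017,0.06,0,0,0,1, 0.126,-0.031,0.12,0,0,0,1, 0.126,-0.031,0.12,0,0,0,1, 0.126,-0.031,0.18,0,0,0,1, 0.126,-0.031,0.24,0,0,0,1, 0.126,-0.031,0.291,0,0,0,1, 0.126,-0.031,0.291,0,0,0,0, 0.126,-0.031,0.291,0,0,0,-0.4, 0.126,-0.031,0.291,0,0,0,-1, 0.126,-0.031,0.291,0,0,0,-1, 0.126,-0.031,0.291,0,0,0,-1, 0.126,-0.031,0.291,0,0,0,-1]' 50
python3 -m pendant '[0,0,0,0,0,0,-1, 0,0,0,0,0,0,-1, 0,0,0,0,0,0,-1]'
```

```text
time_s: 5.7
ee_pos: [0.4242, 0.2608, 0.1154]
eef_rot: [-3.141, -0.001, 0.321]
force: [0.2, 0.6, -0.3]
grip_width: 0.0493
grip_force: 0.0
time_s: 6.0
ee_pos: [0.424, 0.2608, 0.1149]
eef_rot: [3.142, 0.0, 0.321]
force: [-0.5, 1.0, -1.0]
grip_width: 0.0256
grip_force: 0.0
```

```bash
python3 -m pendant '[0,0,0,0,0,0,-1, 0,0,0,0,0,0,-1, 0,0,0,0,0,0,-1, 0,0,0,0,0,0,-1]'
python3 - <<'E'
from h import *
c=vision.camera("side"); d=[(round(d["score"],2),d["extent"]) for d in silhouettes("lifting_hook",c)]; print(d)
E
```

```text
time_s: 6.4
ee_pos: [0.424, 0.2607, 0.1149]
eef_rot: [3.142, 0.0, 0.32]
force: [-1.4, -0.3, -1.6]
grip_width: 0.0183
grip_force: 50.0
[(0.69, [237.0, 298.2, 247.8, 317.8]), (0.31, [271.8, 209.7, 288.4, 226.6]), (0.15, [330.4, 180.9, 344.6, 195.7])]
```

```bash
python3 -m pendant '[0,0,-0.01,0,0,0,-1, 0,0,-0.03,0,0,0,-1, 0,0,-0.06,0,0,0,-1, 0,0,-0.1,0,0,0,-1, 0,0,-0.15,0,0,0,-1, 0,0,-0.22,0,0,0,-1, 0,0,-0.29,0,0,0,-1, 0,0,-0.35,0,0,0,-1, 0,0,-0.39,0,0,0,-1, 0,0,-0.39,0,0,0,-1, 0,0,-0.39,0,0,0,-1]'
python3 mv.py 0.46 -0.063 0.31 0
```

```text
time_s: 7.6
ee_pos: [0.4239, 0.2607, 0.3096]
eef_rot: [3.142, 0.0, 0.32]
force: [0.2, -0.0, -0.9]
grip_width: 0.0175
grip_force: 50.0
shift [-0.1353  0.6372 -0.0008] turn [0.    0.    0.204] dist mm 325.7
```

```bash
python3 -m pendant '[-0.005,0.025,0,0,0,0.01,-1, -0.015,0.08,0,0,0,0.03,-1, -0.03,0.15,0,0,0,0.05,-1, -0.05,0.23,0,0,0,0.08,-1, -0.066,0.31,0,0,0,0.11,-1, -0.083,0.39,0,0,0,0.135,-1, -0.1,0.47,0,0,0,0.16,-1, -0.115,0.54,0,0,0,0.18,-1, -0.127,0.6,0,0,0,0.195,-1, -0.135,0.637,0,0,0,0.204,-1, -0.135,0.637,0,0,0,0.204,-1, -0.135,0.637,0,0,0,0.204,-1]'
python3 - <<'E'
from h import *
c=vision.camera("wrist"); print(status.get_obs()["ee_pos"].round(4)); cv2.imwrite("pics/w3.png",cv2.resize(c["pixels"][:,:,::-1],(800,600),interpolation=cv2.INTER_CUBIC))
np.savez("w3.npz",**{k:c[k] for k in ["K","k1","R","t","pixels"]})
for n in ["jam_loop","jar","jam_carrier","lifting_hook"]: print(n,[(round(d["score"],2),d["extent"]) for d in silhouettes(n,c)])
E
```

```text
time_s: 8.8
ee_pos: [0.4598, -0.063, 0.3092]
eef_rot: [-3.141, 0.001, -0.001]
force: [-0.3, -0.0, -0.9]
grip_width: 0.0176
grip_force: 50.0
[ 0.4599 -0.0625  0.3094]
jam_loop []
jar [(0.62, [205.5, 3.8, 559.0, 178.1]), (0.58, [240.5, 31.9, 304.6, 96.8])]
jam_carrier [(0.86, [231.9, 34.0, 316.3, 102.4])]
lifting_hook [(0.93, [246.0, 169.7, 303.4, 317.2])]
```

View pics/w3.png

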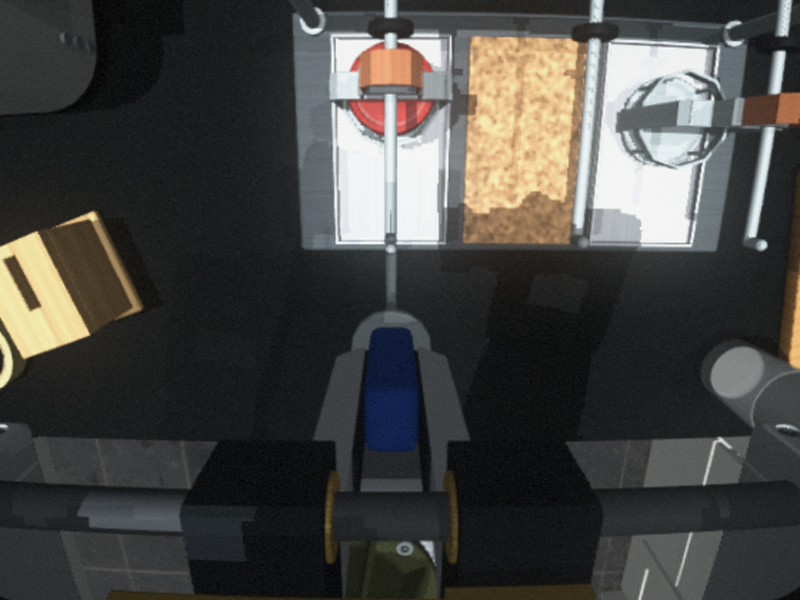

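The loop (358–424, 50–95) lies straight ahead of the hook, whose arm runs from (390,310) to its tip at (391,248), in line with the left rail at column 390. The collar is at row 27, so the carrier stands short of it. The middle rail's tip is at (582,241) and the right one's at (756,244).

```bash
python3 - <<'E'
from h import *
W=dict(np.load("w3.npz")); w=lambda x,y: np.array([x*.7,y*.7])
e=np.array([.4599,-.0625,.3094-.025])
print("pred hook tip",proj(W,e+[.034,0,-.048])/.7,"guard front",proj(W,e+[.018,0,.005])/.7)
P,r=fit([(W,[-.075,0,.182],w(582,241)),(W,[-.075,-.125,.182],w(756,244))],[.5625,-.188,0]); print(P.round(4),r.round(1).tolist())
Q=[.5625,-.188,0]
for X in [[-.075,.125,.182],[-.075,0,.182],[-.075,-.125,.182],[.05,.125,.17],[.05,0,.18]]: print("pred rack",X,(proj(W,pose(Q,X))/.7).round(0))
px=W["pixels"].astype(int); m=(px[:,:,0]>px[:,:,2]+60)&(px[:,:,1]>px[:,:,2]+15)&(px[:,:,0]>110); m[:25]=0;m[75:]=0;m[:,:245]=0;m[:,302:]=0
ys,xs=np.nonzero(m); print("copper",xs.min(),xs.max(),ys.min(),ys.max(), [ (y,int(m[y].sum()),px[y,265:280].mean(0).round().tolist()) for y in range(ys.min(),ys.max()+1)])
for x in [.57,.58,.59,.60]:
  print(x,"loop top rear/front",[(proj(W,[x+d,-.063,.2125])).round(1).tolist() for d in (.009,-.009)],"yoke r/f",[(proj(W,[x+d,-.063+.041,.1335])).round(1).tolist() for d in (.009,-.009)])
E
```

```text
pred hook tip [[388.29508636 247.89965643]] guard front [[387.72669482 308.00571675]]
[ 0.5631 -0.1865 -0.0085] [[-1.4, -0.1], [2.3, 0.2]]
pred rack [-0.075, 0.125, 0.182] [[390. 241.]]
pred rack [-0.075, 0, 0.182] [[583. 242.]]
pred rack [-0.075, -0.125, 0.182] [[762. 244.]]
pred rack [0.05, 0.125, 0.17] [[389.  33.]]
pred rack [0.05, 0, 0.18] [[601.  33.]]
copper 251 295 34 60 [(34, 24, [208.0, 147.0, 121.0]), (35, 30, [231.0, 160.0, 117.0]), (36, 34, [233.0, 161.0, 117.0]), (37, 40, [233.0, 162.0, 117.0]), (38, 42, [233.0, 162.0, 119.0]), (39, 43, [233.0, 162.0, 118.0]), (40, 44, [233.0, 163.0, 118.0]), (41, 45, [233.0, 162.0, 118.0]), (42, 45, [233.0, 162.0, 119.0]), (43, 45, [233.0, 162.0, 118.0]), (44, 45, [234.0, 163.0, 118.0]), (45, 45, [234.0, 164.0, 120.0]), (46, 44, [234.0, 164.0, 120.0]), (47, 43, [234.0, 164.0, 120.0]), (48, 43, [234.0, 164.0, 120.0]), (49, 43, [234.0, 164.0, 121.0]), (50, 43, [234.0, 164.0, 120.0]), (51, 43, [234.0, 165.0, 121.0]), (52, 43, [234.0, 165.0, 121.0]), (53, 43, [234.0, 165.0, 121.0]), (54, 43, [234.0, 164.0, 120.0]), (55, 43, [234.0, 165.0, 121.0]), (56, 43, [235.0, 165.0, 122.0]), (57, 43, [233.0, 164.0, 120.0]), (58, 43, [207.0, 140.0, 106.0]), (59, 18, [130.0, 102.0, 91.0]), (60, 4, [100.0, 99.0, 99.0])]
0.57 loop top rear/front [[[272.3, 57.5]], [[272.4, 82.1]]] yoke r/f [[[231.0, 68.6]], [[231.5, 87.5]]]
0.58 loop top rear/front [[[272.3, 43.5]], [[272.4, 68.5]]] yoke r/f [[[230.7, 57.9]], [[231.2, 77.0]]]
0.59 loop top rear/front [[[272.3, 29.4]], [[272.3, 54.7]]] yoke r/f [[[230.4, 47.0]], [[230.9, 66.4]]]
0.6 loop top rear/front [[[272.3, 15.2]], [[272.3, 40.7]]] yoke r/f [[[230.1, 36.1]], [[230.7, 55.7]]]
```

Measured: carrier at x≈0.587, y≈-0.063, about 16 mm short of the collar position. Now I'll insert the hook.

```bash
python3 -m pendant '[0.03,0,0,0,0,0,-1, 0.06,0,0.01,0,0,0,-1, 0.09,0,0.03,0,0,0,-1, 0.09,0,0.05,0,0,0,-1, 0.09,0,0.065,0,0,0,-1, 0.09,0,0.071,0,0,0,-1, 0.1,0,0.071,0,0,0,-1, 0.115,0,0.071,0,0,0,-1, 0.13,0,0.071,0,0,0,-1, 0.13,0,0.071,0,0,0,-1, 0.13,0,0.071,0,0,0,-1]'
python3 - <<'E'
from h import *
c=vision.camera("side"); print(status.get_obs()["ee_pos"].round(4))
cv2.imwrite("pics/s4.png",cv2.resize(c["pixels"][140:280,190:340][:,:,::-1],None,fx=4,fy=4,interpolation=cv2.INTER_CUBIC))
E
```

```text
time_s: 10.15
ee_pos: [0.5255, -0.0628, 0.2743]
eef_rot: [-3.142, 0.0, 0.0]
force: [-0.0, -0.3, -0.5]
grip_width: 0.0177
grip_force: 50.0
[ 0.5253 -0.0628  0.2744]
```

View pics/s4.png

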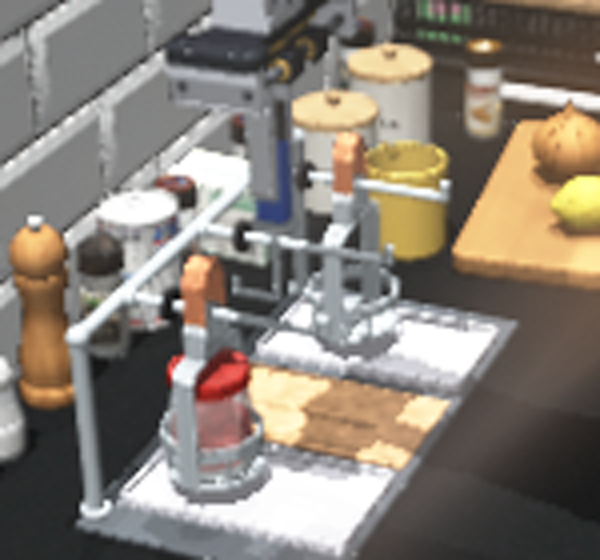

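```bash
python3 - <<'E'
from h import *
c=vision.camera("side"); e=np.array([.5253,-.0628,.2494])
for n,X in [("tip top",e+[.034,0,-.048]),("arm shank",e+[0,0,-.06]),("guard",e),("loop peak",[.587,-.063,.2086]),("loop bottom",[.587,-.063,.1731]),("rail end",[.4875,-.063,.182])]:
    print(n,((proj(c,X)[0]-[190,140])*4).round(0))
E
```

```text
tip top [233. 274.]
arm shank [275. 295.]
guard [272. 223.]
loop peak [199. 259.]
loop bottom [202. 300.]
rail end [322. 313.]
```

Side view agrees with the prediction: hook tip at ~(235,285), shank at (276,295), loop spanning rows 258–320. So the arm is level with the loop opening, and I'll move in.

```bash
python3 -m pendant '[0.015,0,0,0,0,0,-1, 0.03,0,0,0,0,0,-1, 0.045,0,0,0,0,0,-1, 0.06,0,0,0,0,0,-1, 0.075,0,0,0,0,0,-1, 0.085,0,0,0,0,0,-1, 0.089,0,0,0,0,0,-1, 0.089,0,0,0,0,0,-1]' 60
python3 -m pendant '[0,0,-0.006,0,0,0,-1, 0,0,-0.012,0,0,0,-1, 0,0,-0.018,0,0,0,-1, 0,0,-0.022,0,0,0,-1, 0,0,-0.026,0,0,0,-1, 0,0,-0.026,0,0,0,-1]'
python3 - <<'E'
from h import *
c=vision.camera("side"); print(status.get_obs()["ee_pos"].round(4))
cv2.imwrite("pics/s5.png",cv2.resize(c["pixels"][140:280,190:340][:,:,::-1],None,fx=4,fy=4,interpolation=cv2.INTER_CUBIC))
E
```

```text
time_s: 11.05
ee_pos: [0.5699, -0.0627, 0.2743]
eef_rot: [-3.142, 0.0, 0.0]
force: [-0.0, -0.1, -1.5]
grip_width: 0.0179
grip_force: 60.0
time_s: 11.65
ee_pos: [0.5699, -0.0628, 0.2878]
eef_rot: [3.142, -0.001, 0.0]
force: [-0.1, -0.0, -1.2]
grip_width: 0.0179
grip_force: 60.0
[ 0.5698 -0.0628  0.2876]
```

View pics/s5.png

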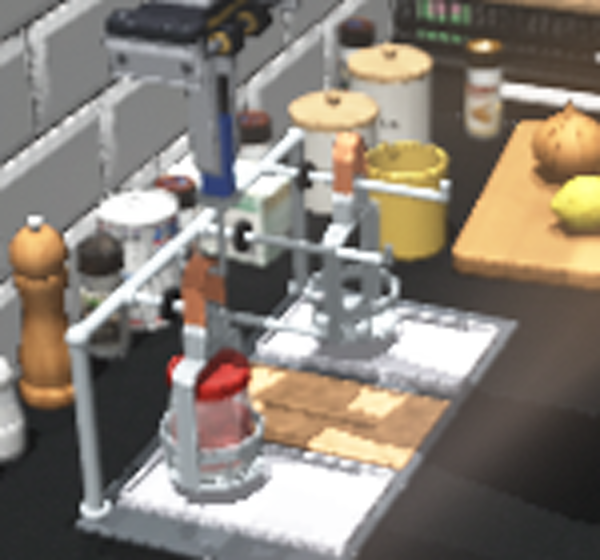

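Hook's shank passes in front of the loop at ~(220,260) and the arm is inside it. Force is still only the hook's weight, so contact comes about 3 mm higher.

```bash
python3 -m pendant '[0,0,-0.002,0,0,0,-1, 0,0,-0.004,0,0,0,-1, 0,0,-0.006,0,0,0,-1, 0,0,-0.008,0,0,0,-1, 0,0,-0.01,0,0,0,-1, 0,0,-0.012,0,0,0,-1, 0,0,-0.014,0,0,0,-1, 0,0,-0.014,0,0,0,-1]'
python3 -m pendant '[0,0,-0.003,0,0,0,-1, 0,0,-0.006,0,0,0,-1, 0,0,-0.01,0,0,0,-1, 0,0,-0.014,0,0,0,-1, 0,0,-0.018,0,0,0,-1, 0,0,-0.022,0,0,0,-1, 0,0,-0.025,0,0,0,-1, 0,0,-0.027,0,0,0,-1, 0,0,-0.028,0,0,0,-1, 0,0,-0.028,0,0,0,-1]'
python3 - <<'E'
from h import *
c=vision.camera("side"); print(status.get_obs()["ee_pos"].round(4))
cv2.imwrite("pics/s6.png",cv2.resize(c["pixels"][140:280,190:340][:,:,::-1],None,fx=4,fy=4,interpolation=cv2.INTER_CUBIC))
print([(round(d["score"],2),d["extent"]) for d in silhouettes("jam_carrier",c)])
E
```

```text
time_s: 12.5
ee_pos: [0.5698, -0.0628, 0.2945]
eef_rot: [-3.142, -0.0, 0.0]
force: [0.7, -0.8, -6.2]
grip_width: 0.0174
grip_force: 60.0
time_s: 13.5
ee_pos: [0.5698, -0.0628, 0.3085]
eef_rot: [-3.142, -0.0, 0.0]
force: [-0.6, -1.0, -6.9]
grip_width: 0.0177
grip_force: 60.0
[ 0.5698 -0.0628  0.3084]
[(0.85, [231.0, 197.3, 257.3, 258.2])]
```

View pics/s6.png

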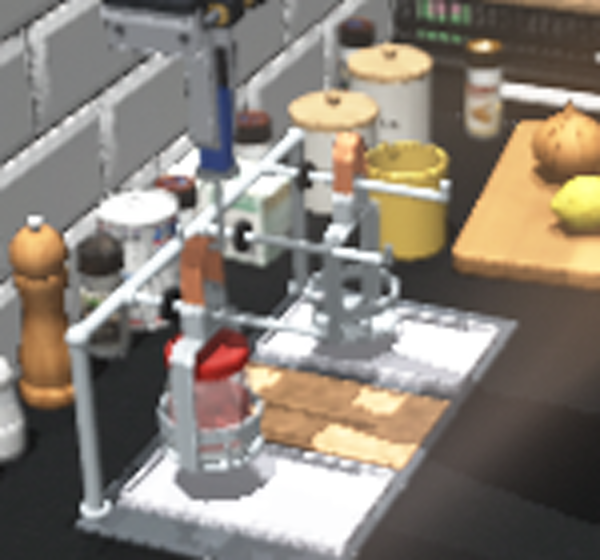

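The carrier is about 18 mm up and hanging plumb with the jar upright (bottom at ~row 470, was 495). Now I'll draw it off the rail end gently.

```bash
python3 -m pendant '[-0.002,0,0,0,0,0,-1, -0.008,0,0,0,0,0,-1, -0.018,0,0,0,0,0,-1, -0.032,0,0,0,0,0,-1, -0.05,0,0,0,0,0,-1, -0.07,0,0,0,0,0,-1, -0.09,0,0,0,0,0,-1, -0.11,0,0,0,0,0,-1, -0.13,0,0,0,0,0,-1, -0.15,0,0,0,0,0,-1, -0.17,0,0,0,0,0,-1, -0.19,0,0,0,0,0,-1]'
python3 -m pendant '[-0.02,0,0,0,0,0,-1, -0.038,0,0,0,0,0,-1, -0.054,0,0,0,0,0,-1, -0.068,0,0,0,0,0,-1, -0.08,0,0,0,0,0,-1, -0.088,0,0,0,0,0,-1, -0.094,0,0,0,0,0,-1, -0.094,0,0,0,0,0,-1, -0.094,0,0,0,0,0,-1]'
python3 - <<'E'
from h import *
c=vision.camera("side"); t=vision.camera("top"); print(status.get_obs()["ee_pos"].round(4))
a=cv2.resize(c["pixels"][140:290,190:340][:,:,::-1],None,fx=2.6,fy=2.6,interpolation=cv2.INTER_CUBIC); b=cv2.resize(t["pixels"][120:270,200:350][:,:,::-1],None,fx=2.6,fy=2.6,interpolation=cv2.INTER_CUBIC)
cv2.imwrite("pics/s7.png",np.hstack([a,b]))
E
```

```text
time_s: 14.8
ee_pos: [0.474, -0.0628, 0.3085]
eef_rot: [3.142, -0.0, 0.0]
force: [0.6, -0.2, -7.0]
grip_width: 0.0176
grip_force: 60.0
time_s: 15.7
ee_pos: [0.4279, -0.0628, 0.3084]
eef_rot: [3.142, -0.0, 0.0]
force: [-0.3, 0.2, -5.8]
grip_width: 0.0178
grip_force: 60.0
[ 0.428  -0.0628  0.3084]
```

View pics/s7.png

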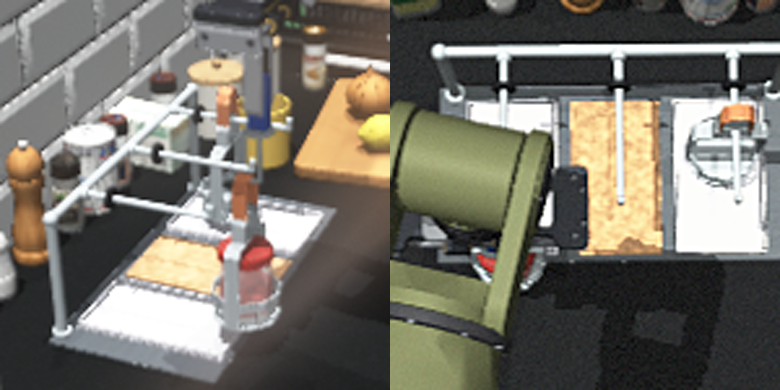

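The carrier is clear of the left rail's end with its jar upright, and the middle rail is free. Now I'll move sideways by 125 mm.

```bash
python3 -m pendant '[0,0.002,0,0,0,0,-1, 0,0.006,0,0,0,0,-1, 0,0.014,0,0,0,0,-1, 0,0.024,0,0,0,0,-1, 0,0.036,0,0,0,0,-1, 0,0.05,0,0,0,0,-1, 0,0.066,0,0,0,0,-1, 0,0.082,0,0,0,0,-1, 0,0.1,0,0,0,0,-1, 0,0.118,0,0,0,0,-1, 0,0.136,0,0,0,0,-1, 0,0.154,0,0,0,0,-1]'
python3 -m pendant '[0,0.018,0,0,0,0,-1, 0,0.034,0,0,0,0,-1, 0,0.048,0,0,0,0,-1, 0,0.06,0,0,0,0,-1, 0,0.07,0,0,0,0,-1, 0,0.078,0,0,0,0,-1, 0,0.085,0,0,0,0,-1, 0,0.09,0,0,0,0,-1, 0,0.093,0,0,0,0,-1, 0,0.095,0,0,0,0,-1, 0,0.096,0,0,0,0,-1, 0,0.096,0,0,0,0,-1]'
python3 - <<'E'
from h import *
c=vision.camera("side"); t=vision.camera("wrist"); print(status.get_obs()["ee_pos"].round(4))
a=cv2.resize(c["pixels"][120:270,220:350][:,:,::-1],(390,450),interpolation=cv2.INTER_CUBIC); b=cv2.resize(t["pixels"][0:350,120:440][:,:,::-1],(410,450),interpolation=cv2.INTER_CUBIC)
cv2.imwrite("pics/s8.png",np.hstack([a,b]))
e=np.array([.428,-.188,.2834])
f=lambda X:((proj(c,X)[0]-[220,120])*3).round(0)
print("side: loop peak",f([.445,-.188,.2265]),"eye peak",f([.445,-.188,.188]),"rail tip",f([.4875,-.188,.182]),"floor",f([.445,-.188,.0465]))
E
```

```text
time_s: 17.0
ee_pos: [0.4278, -0.1406, 0.3084]
eef_rot: [3.142, -0.0, -0.0]
force: [-0.3, -0.1, -6.1]
grip_width: 0.0179
grip_force: 60.0
time_s: 18.2
ee_pos: [0.4278, -0.1877, 0.3084]
eef_rot: [-3.142, 0.0, 0.0]
force: [0.3, -0.1, -5.8]
grip_width: 0.0175
grip_force: 60.0
[ 0.4278 -0.1877  0.3085]
side: loop peak [237. 208.] eye peak [237. 242.] rail tip [199. 241.] floor [237. 358.]
```

View pics/s8.png

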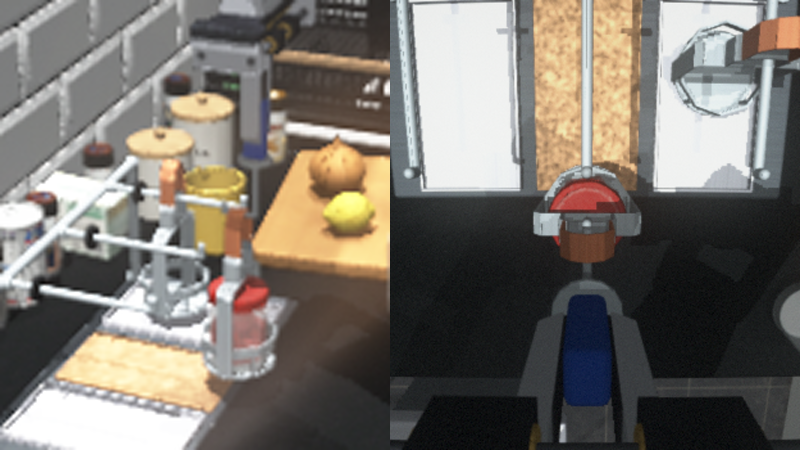

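The carrier, hook and middle rail all line up (columns 586–587 in the wrist view) with the jar upright, so I'll move in over the tip.

```bash
python3 -m pendant '[0.002,0,0,0,0,0,-1, 0.007,0,0,0,0,0,-1, 0.014,0,0,0,0,0,-1, 0.023,0,0,0,0,0,-1, 0.034,0,0,0,0,0,-1, 0.046,0,0,0,0,0,-1, 0.06,0,0,0,0,0,-1, 0.075,0,0,0,0,0,-1, 0.09,0,0,0,0,0,-1, 0.105,0,0,0,0,0,-1, 0.12,0,0,0,0,0,-1, 0.135,0,0,0,0,0,-1]'
python3 -m pendant '[0.015,0,0,0,0,0,-1, 0.03,0,0,0,0,0,-1, 0.044,0,0,0,0,0,-1, 0.057,0,0,0,0,0,-1, 0.068,0,0,0,0,0,-1, 0.076,0,0,0,0,0,-1, 0.082,0,0,0,0,0,-1, 0.085,0,0,0,0,0,-1, 0.085,0,0,0,0,0,-1, 0.085,0,0,0,0,0,-1]'
python3 -m pendant '[0,0,0.002,0,0,0,-1, 0,0,0.006,0,0,0,-1, 0,0,0.01,0,0,0,-1, 0,0,0.014,0,0,0,-1, 0,0,0.018,0,0,0,-1, 0,0,0.022,0,0,0,-1, 0,0,0.026,0,0,0,-1, 0,0,0.028,0,0,0,-1, 0,0,0.028,0,0,0,-1, 0,0,0.028,0,0,0,-1]'
python3 - <<'E'
from h import *
c=vision.camera("side")
for n in ["jam_carrier","empty_carrier"]: print(n,[(round(d["score"],2),d["extent"]) for d in silhouettes(n,c)])
E
```

```text
time_s: 19.5
ee_pos: [0.496, -0.1878, 0.3084]
eef_rot: [-3.142, 0.0, 0.0]
force: [-0.2, -0.2, -5.7]
grip_width: 0.0177
grip_force: 60.0
time_s: 20.5
ee_pos: [0.5377, -0.1878, 0.3085]
eef_rot: [3.142, 0.0, -0.0]
force: [0.2, 0.2, -6.4]
grip_width: 0.0177
grip_force: 60.0
time_s: 21.5
ee_pos: [0.5378, -0.1878, 0.2945]
eef_rot: [3.142, -0.0, 0.0]
force: [-0.1, -0.6, -6.0]
grip_width: 0.0175
grip_force: 60.0
jam_carrier [(0.74, [270.1, 173.1, 289.1, 220.9]), (0.71, [258.3, 187.2, 280.0, 245.3])]
empty_carrier [(0.95, [270.9, 174.5, 288.9, 223.7])]
```

```bash
python3 -m pendant '[0.001,0,0.002,0,0,0,-1, 0.004,0,0.004,0,0,0,-1, 0.01,0,0.004,0,0,0,-1, 0.018,0,0.004,0,0,0,-1, 0.028,0,0.004,0,0,0,-1, 0.038,0,0.004,0,0,0,-1, 0.048,0,0.004,0,0,0,-1, 0.058,0,0.004,0,0,0,-1, 0.067,0,0.004,0,0,0,-1, 0.074,0,0.004,0,0,0,-1, 0.078,0,0.004,0,0,0,-1, 0.08,0,0.004,0,0,0,-1]'
python3 -m pendant '[0.002,0,0,0,0,0,-1, 0.004,0,0,0,0,0,-1, 0.006,0,0,0,0,0,-1, 0.008,0,0,0,0,0,-1, 0.01,0,0,0,0,0,-1]'
python3 -m pendant '[0.001,0,0,0,0,0,-1, 0.002,0,0,0,0,0,-1, 0.003,0,0,0,0,0,-1, 0.004,0,0,0,0,0,-1]'
python3 -m pendant '[0.001,0,0,0,0,0,-1, 0.002,0,0,0,0,0,-1, 0.003,0,0,0,0,0,-1, 0.004,0,0,0,0,0,-1]'
```

```text
time_s: 22.85
ee_pos: [0.578, -0.1878, 0.2924]
eef_rot: [-3.142, 0.0, 0.0]
force: [-0.2, -0.4, -6.1]
grip_width: 0.0178
grip_force: 60.0
time_s: 23.35
ee_pos: [0.5829, -0.1878, 0.2925]
eef_rot: [-3.142, -0.0, 0.0]
force: [0.8, -0.9, -6.8]
grip_width: 0.0176
grip_force: 60.0
time_s: 23.75
ee_pos: [0.5849, -0.1878, 0.2924]
eef_rot: [-3.142, -0.0, 0.0]
force: [0.3, -0.5, -6.1]
grip_width: 0.0174
grip_force: 60.0
time_s: 24.15
ee_pos: [0.5868, -0.1878, 0.2925]
eef_rot: [3.142, 0.0, -0.0]
force: [-0.5, -1.1, -4.9]
grip_width: 0.0178
grip_force: 60.0
```

```bash
for i in 1; do python3 -m pendant '[0.001,0,0,0,0,0,-1, 0.002,0,0,0,0,0,-1, 0.003,0,0,0,0,0,-1, 0.004,0,0,0,0,0,-1]'
python3 -m pendant '[0.001,0,0,0,0,0,-1, 0.002,0,0,0,0,0,-1, 0.003,0,0,0,0,0,-1, 0.004,0,0,0,0,0,-1]'; done
python3 - <<'E'
from h import *
c=vision.camera("wrist"); print(status.get_obs()["force"].round(2)); np.savez("w9.npz",**{k:c[k] for k in ["K","k1","R","t","pixels"]})
W=c; px=c["pixels"].astype(int); m=(px[:,:,0]>px[:,:,2]+50)&(px[:,:,1]>px[:,:,2]+10)&(px[:,:,0]>90)
for z in (.2145,.1345): print("loop front/rear proj at carrier .6035",[proj(W,[.6035+d,-.188,z]).round(1).tolist() for d in (.009,-.009)])
cv2.imwrite("pics/w9.png",cv2.resize(px[60:270,170:390][:,:,::-1].astype(np.uint8),None,fx=2.8,fy=2.8,interpolation=cv2.INTER_CUBIC))
print("crop->full: /2.8 + (170,60)")
E
```

```text
time_s: 24.55
ee_pos: [0.5888, -0.1878, 0.2924]
eef_rot: [-3.142, 0.0, 0.0]
force: [-3.0, -0.2, -5.7]
grip_width: 0.0176
grip_force: 60.0
time_s: 24.95
ee_pos: [0.5908, -0.1878, 0.2924]
eef_rot: [-3.142, 0.0, 0.0]
force: [-3.0, -0.3, -5.0]
grip_width: 0.0176
grip_force: 60.0
[-2.35 -0.2  -5.28]
loop front/rear proj at carrier .6035 [[[272.8, 188.1]], [[272.8, 210.2]]]
loop front/rear proj at carrier .6035 [[[272.9, 169.6]], [[273.0, 187.0]]]
crop->full: /2.8 + (170,60)
```

View pics/w9.png

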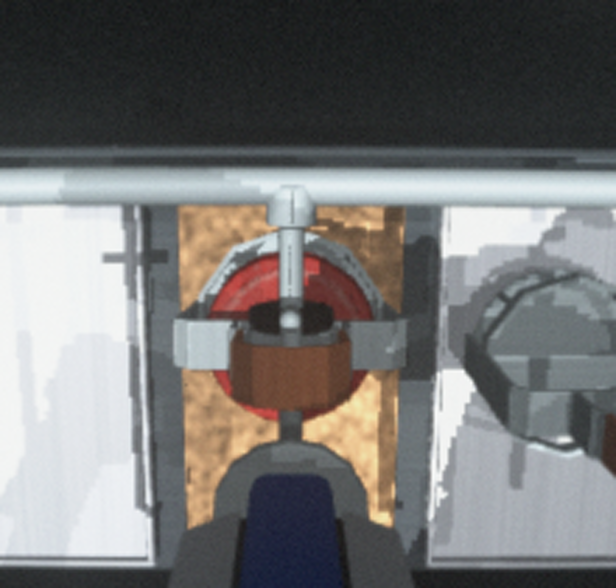

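The copper loop stands right in front of the black collar at crop (290,318), and the steady -3 N in x says the carrier met it. Now I'll lower it onto the rail.

```bash
python3 -m pendant '[0,0,0.001,0,0,0,-1, 0,0,0.002,0,0,0,-1, 0,0,0.003,0,0,0,-1, 0,0,0.004,0,0,0,-1, 0,0,0.005,0,0,0,-1, 0,0,0.006,0,0,0,-1, 0,0,0.007,0,0,0,-1, 0,0,0.008,0,0,0,-1, 0,0,0.008,0,0,0,-1]'
python3 -m pendant '[0,0,0.003,0,0,0,-1, 0,0,0.007,0,0,0,-1, 0,0,0.012,0,0,0,-1, 0,0,0.018,0,0,0,-1, 0,0,0.024,0,0,0,-1, 0,0,0.028,0,0,0,-1, 0,0,0.028,0,0,0,-1]'
python3 - <<'E'
from h import *
c=vision.camera("wrist"); px=c["pixels"].astype(int); m=(px[:,:,0]>px[:,:,2]+50)&(px[:,:,1]>px[:,:,2]+5)&(px[:,:,0]>70)&(px[:,:,0]<190); 
print("loop col profile R,B at col 265:",[(y,px[y,262:268].mean(0).round().astype(int).tolist()) for y in range(172,226,1)])
for x in (.596,.600,.6035): print(x,[proj(c,[x+d,-.188,.2125]).round(1)[0].tolist() for d in (.009,-.009)])
E
```

```text
time_s: 25.9
ee_pos: [0.591, -0.1878, 0.2886]
eef_rot: [3.141, -0.001, 0.0]
force: [0.5, 0.0, -2.0]
grip_width: 0.0177
grip_force: 60.0
time_s: 26.6
ee_pos: [0.5907, -0.1878, 0.274]
eef_rot: [-3.141, 0.001, 0.0]
force: [0.3, 0.1, -1.2]
grip_width: 0.0177
grip_force: 60.0
loop col profile R,B at col 265: [(172, [43, 40, 38]), (173, [41, 38, 37]), (174, [42, 39, 37]), (175, [41, 37, 38]), (176, [43, 39, 38]), (177, [43, 40, 38]), (178, [44, 39, 38]), (179, [41, 38, 37]), (180, [41, 38, 36]), (181, [42, 38, 36]), (182, [46, 42, 42]), (183, [59, 59, 59]), (184, [81, 84, 85]), (185, [85, 88, 89]), (186, [84, 88, 88]), (187, [83, 85, 87]), (188, [83, 87, 88]), (189, [84, 87, 87]), (190, [83, 86, 87]), (191, [81, 85, 84]), (192, [82, 76, 72]), (193, [96, 67, 55]), (194, [107, 72, 56]), (195, [108, 72, 56]), (196, [107, 72, 56]), (197, [107, 72, 56]), (198, [108, 72, 56]), (199, [107, 72, 56]), (200, [108, 72, 56]), (201, [108, 72, 55]), (202, [107, 70, 54]), (203, [106, 71, 54]), (204, [105, 69, 53]), (205, [106, 71, 55]), (206, [100, 68, 53]), (207, [97, 66, 51]), (208, [92, 62, 50]), (209, [93, 64, 50]), (210, [90, 61, 47]), (211, [90, 62, 49]), (212, [91, 62, 49]), (213, [90, 62, 48]), (214, [92, 64, 50]), (215, [108, 76, 57]), (216, [144, 111, 82]), (217, [142, 114, 88]), (218, [87, 80, 74]), (219, [77, 80, 80]), (220, [87, 91, 92]), (221, [87, 91, 92]), (222, [85, 89, 89]), (223, [85, 88, 90]), (224, [85, 89, 90]), (225, [83, 86, 87])]
0.596 [[272.8, 203.0], [272.8, 226.0]]
0.6 [[272.8, 197.7], [272.8, 220.9]]
0.6035 [[272.8, 193.1], [272.8, 216.5]]
```

Force is back to the hook's weight, and the loop's edges (rows 192–215) match the carrier at the collar (x≈0.604). Withdrawing the hook.

```bash
python3 -m pendant '[-0.005,0,0,0,0,0,-1, -0.015,0,0,0,0,0,-1, -0.03,0,0,0,0,0,-1, -0.045,0,0,0,0,0,-1, -0.06,0,0,0,0,0,-1, -0.08,0,0,0,0,0,-1, -0.1,0,0,0,0,0,-1, -0.12,0,0,0,0,0,-1, -0.135,0,0,0,0,0,-1, -0.14,0,0,0,0,0,-1, -0.14,0,-0.03,0,0,0,-1, -0.14,0,-0.08,0,0,0,-1]'
python3 - <<'E'
from h import *
c=vision.camera("wrist"); px=c["pixels"].astype(int); print(status.get_obs()["ee_pos"].round(4))
cp=(px[:,:,0]>px[:,:,2]+40)&(px[:,:,1]>px[:,:,2]+8)
print("rows",[(y,px[y,262:268].mean(0).round().astype(int).tolist()) for y in range(0,110,3)])
for x in (.600,.6035): print(x,[proj(c,[x+d,-.188,.2125]).round(1)[0].tolist() for d in (.009,-.009)])
E
python3 mv.py 0.40 0.20 0.33 0.32
```

```text
time_s: 27.85
ee_pos: [0.5204, -0.1876, 0.3137]
eef_rot: [-3.14, 0.003, -0.0]
force: [-0.5, 0.1, -1.7]
grip_width: 0.0179
grip_force: 60.0
[ 0.5213 -0.188   0.319 ]
rows [(0, [28, 31, 30]), (3, [26, 29, 30]), (6, [32, 34, 35]), (9, [30, 34, 35]), (12, [31, 33, 35]), (15, [34, 36, 37]), (18, [32, 36, 36]), (21, [35, 38, 38]), (24, [33, 37, 38]), (27, [38, 40, 42]), (30, [38, 41, 42]), (33, [38, 40, 40]), (36, [55, 59, 60]), (39, [188, 201, 205]), (42, [220, 231, 234]), (45, [204, 219, 223]), (48, [164, 176, 180]), (51, [103, 110, 112]), (54, [87, 92, 94]), (57, [88, 94, 95]), (60, [68, 71, 74]), (63, [60, 63, 64]), (66, [68, 68, 70]), (69, [83, 85, 88]), (72, [115, 121, 126]), (75, [191, 197, 199]), (78, [184, 82, 76]), (81, [200, 85, 80]), (84, [214, 124, 116]), (87, [184, 80, 76]), (90, [54, 48, 46]), (93, [56, 50, 48]), (96, [231, 158, 115]), (99, [234, 162, 117]), (102, [234, 162, 116]), (105, [234, 163, 117]), (108, [235, 163, 117])]
0.6 [[273.1, 98.8], [273.1, 121.9]]
0.6035 [[273.1, 94.2], [273.1, 117.5]]
shift [-0.2425 -0.776  -0.0242] turn [ 0.0015 -0.0024 -0.2037] dist mm 406.7
```

```bash
python3 -m pendant '[-0.01,-0.02,-0.01,0,0,0,-1, -0.025,-0.07,-0.01,0,0,-0.02,-1, -0.04,-0.14,-0.01,0,0,-0.04,-1, -0.055,-0.22,-0.01,0,0,-0.06,-1, -0.07,-0.3,-0.01,0,0,-0.08,-1, -0.085,-0.38,-0.01,0,0,-0.1,-1, -0.1,-0.46,-0.01,0,0,-0.12,-1, -0.117,-0.54,-0.01,0,0,-0.14,-1, -0.135,-0.62,-0.01,0,0,-0.16,-1, -0.152,-0.7,-0.01,0,0,-0.18,-1, -0.17,-0.77,-0.01,0,0,-0.195,-1, -0.182,-0.84,-0.01,0,0,-0.204,-1]'
python3 -m pendant '[0,0,0,0,0,0,-1, 0,0,0,0,0,0,-1, 0,0,0,0,0,0,-1]'
python3 mv.py 0.424 0.2607 0.25 0.32
```

```text
time_s: 29.1
ee_pos: [0.4282, 0.2339, 0.3186]
eef_rot: [3.142, 0.001, 0.322]
force: [0.5, -0.6, -1.1]
grip_width: 0.0177
grip_force: 60.0
time_s: 29.4
ee_pos: [0.4296, 0.2316, 0.319]
eef_rot: [3.141, 0.001, 0.32]
force: [-0.4, -0.9, -1.6]
grip_width: 0.0177
grip_force: 60.0
shift [ 0.0077 -0.0587  0.1381] turn [ 0.0001  0.0004 -0.0001] dist mm 75.1
```

```bash
python3 -m pendant '[0.004,-0.03,0.03,0,0,0,-1, 0.008,-0.059,0.08,0,0,0,-1, 0.008,-0.059,0.138,0,0,0,-1, 0.008,-0.059,0.138,0,0,0,-1, 0.008,-0.059,0.138,0,0,0,-1, 0.008,-0.059,0.138,0,0,0,-1]'
python3 mv.py 0.424 0.2607 0.115 0.32
python3 - <<'E'
from h import *
c=vision.camera("wrist"); W=dict(np.load("w3.npz"))
a=cv2.imread("pics/w3.png"); b=cv2.resize(c["pixels"][:,:,::-1],(800,600),interpolation=cv2.INTER_CUBIC)
cv2.imwrite("pics/w10.png",np.hstack([a[200:480,300:480],b[200:480,300:480]]).repeat(2,0).repeat(2,1))
f=lambda im: [(int(x.min()),int(x.max()),int(y.min()),int(y.max())) for y,x in [np.nonzero((im[:,:,2].astype(int)>im[:,:,0]+50))]]
print(f(W["pixels"][200:320,240:310]),f(c["pixels"][200:320,240:310]))
E
```

```text
time_s: 30.0
ee_pos: [0.425, 0.2612, 0.2521]
eef_rot: [-3.141, -0.002, 0.319]
force: [-0.1, 0.7, -0.2]
grip_width: 0.0176
grip_force: 60.0
shift [-0.0028  0.0004  0.2743] turn [-0.0002 -0.0014 -0.0003] dist mm 137.1
[(16, 51, 72, 114)] [(0, 51, 0, 115)]
```

View pics/w10.png

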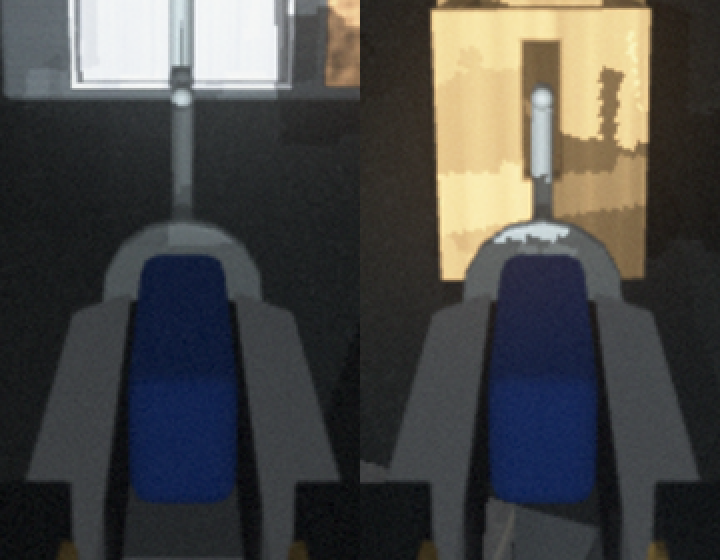

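Sorry, I've now viewed 12 pictures, which is over the limit of 10, so I'll take no more views. In this one the hook hasn't slipped in the grip (same place in both halves) and the arm lies over the slot.

```bash
python3 -m pendant '[0,0,0.03,0,0,0,-1, 0,0,0.07,0,0,0,-1, 0,0,0.1,0,0,0,-1, 0,0,0.1,0,0,0,-1, 0,0,0.1,0,0,0,-1]'
python3 mv.py 0.424 0.2607 0.115 0.32
```

```text
time_s: 30.55
ee_pos: [0.4247, 0.2615, 0.2017]
eef_rot: [-3.141, -0.001, 0.32]
force: [0.4, 0.3, -0.9]
grip_width: 0.0178
grip_force: 60.0
shift [-0.0021  0.0012  0.1733] turn [-0.0001 -0.0008  0.0002] dist mm 86.7
```

```bash
python3 -m pendant '[-0.002,0.001,0.01,0,0,0,-1, -0.002,0.001,0.03,0,0,0,-1, -0.002,0.001,0.05,0,0,0,-1, -0.002,0.001,0.07,0,0,0,-1, -0.002,0.001,0.09,0,0,0,-1, -0.002,0.001,0.1,0,0,0,-1, -0.002,0.001,0.1,0,0,0,-1]'
python3 -m pendant '[0,0,0.015,0,0,0,-1, 0,0,0.03,0,0,0,-1, 0,0,0.045,0,0,0,-1, 0,0,0.055,0,0,0,-1, 0,0,0.062,0,0,0,-1, 0,0,0.068,0,0,0,-1, 0,0,0.071,0,0,0,-1, 0,0,0.072,0,0,0,-1, 0,0,0.072,0,0,0,-1]'
```

```text
time_s: 31.25
ee_pos: [0.4233, 0.2606, 0.1496]
eef_rot: [3.141, 0.001, 0.321]
force: [-0.4, -0.0, -1.4]
grip_width: 0.0179
grip_force: 60.0
time_s: 32.15
ee_pos: [0.4236, 0.2608, 0.1148]
eef_rot: [-3.142, -0.0, 0.321]
force: [-1.8, 0.2, 3.7]
grip_width: 0.0176
grip_force: 60.0
```

```bash
python3 -m pendant '[0,0,-0.001,0,0,0,-0.4, 0,0,-0.001,0,0,0,0, 0,0,-0.001,0,0,0,0.4, 0,0,-0.001,0,0,0,0.6, 0,0,-0.001,0,0,0,0.6, 0,0,-0.001,0,0,0,0.6, 0,0,-0.001,0,0,0,0.6]'
python3 -m pendant '[0,0,-0.02,0,0,0,0.6, 0,0,-0.06,0,0,0,0.6, 0,0,-0.12,0,0,0,0.6, 0,0,-0.2,0,0,0,0.6, 0,0,-0.28,0,0,0,0.6, -0.07,0.05,-0.3,0,0,0,0.6, -0.12,0.08,-0.3,0,0,0,0.6, -0.12,0.08,-0.3,0,0,0,0.6, -0.12,0.08,-0.3,0,0,0,0.6]'
python3 - <<'E'
from h import *
W=dict(np.load("w2.npz")); c=vision.camera("wrist"); print(status.get_obs()["ee_pos"].round(4))
for n in ["lifting_hook","hook_rest"]: print(n,[(round(d["score"],2),d["extent"]) for d in silhouettes(n,c)][:2])
px=c["pixels"].astype(int); b=(px[:,:,2]>px[:,:,0]+60)&(px[:,:,2]>px[:,:,1]+40); n,l,s,ce=cv2.connectedComponentsWithStats(b.astype(np.uint8))
for i in range(1,n):
    if s[i,4]>50: x,y,w,h=s[i,:4]; print("blue",s[i],onz(c,[x+w/2-.5,y+h/2-.5],.157).round(4))
T=vision.camera("top"); S=vision.camera("side")
for C,nm in ((T,"top"),(S,"side")):
    px=C["pixels"].astype(int); m=(px[:,:,0]>px[:,:,2]+50)&(px[:,:,1]>px[:,:,2]+15)&(px[:,:,0]<250)
    for t in ["jam_carrier","jar","empty_carrier","lifting_hook","glass"]: print(nm,t,[(round(d["score"],2),np.round(d["extent"]).tolist()) for d in silhouettes(t,C)][:3])
    print(nm,"expected loop top",proj(C,[.6035,-.188,.2125]).round(1),"floor",proj(C,[.6035,-.188,.0286]).round(1),"lid",proj(C,[.6035,-.188,.118]).round(1))
    hsv=cv2.cvtColor(C["pixels"],cv2.COLOR_RGB2HSV); r=((hsv[:,:,0]<4)|(hsv[:,:,0]>174))&(hsv[:,:,1]>150)&(hsv[:,:,2]>90)
    n,l,s,ce=cv2.connectedComponentsWithStats(r.astype(np.uint8)); print("red",[ (s[i].tolist(),ce[i].round(1).tolist()) for i in range(1,n) if s[i,4]>30])
E
```

```text
time_s: 32.85
ee_pos: [0.4235, 0.2607, 0.115]
eef_rot: [-3.142, -0.0, 0.32]
force: [0.3, -0.1, 1.5]
grip_width: 0.0703
grip_force: 0.0
time_s: 33.75
ee_pos: [0.3793, 0.2038, 0.2659]
eef_rot: [-3.141, -0.002, 0.32]
force: [0.3, 1.0, -0.6]
grip_width: 0.0751
grip_force: 0.0
[0.3795 0.2041 0.2655]
lifting_hook [(0.94, [216.8, 93.2, 252.8, 150.1])]
hook_rest [(0.66, [197.2, 78.8, 278.0, 177.0])]
blue [216 122  20  27 503] [0.4237 0.2602 0.157 ]
top jam_carrier [(0.74, [406.0, 210.0, 428.0, 229.0]), (0.62, [272.0, 148.0, 300.0, 180.0])]
top jar []
top empty_carrier [(0.83, [316.0, 160.0, 344.0, 190.0]), (0.6, [132.0, 222.0, 137.0, 230.0])]
top lifting_hook [(0.44, [129.0, 218.0, 163.0, 248.0]), (0.4, [128.0, 222.0, 134.0, 228.0]), (0.22, [358.0, 245.0, 391.0, 273.0])]
top glass [(0.69, [313.0, 160.0, 344.0, 192.0])]
top expected loop top [[288.3 152.6]] floor [[286.5 170.2]] lid [[287.3 162.2]]
red [([277, 165, 10, 9, 53], [282.3, 168.3]), ([290, 165, 8, 8, 43], [292.7, 167.9])]
side jam_carrier [(0.53, [245.0, 187.0, 260.0, 243.0])]
side jar []
side empty_carrier [(0.75, [327.0, 182.0, 345.0, 195.0]), (0.73, [275.0, 197.0, 291.0, 224.0]), (0.23, [208.0, 187.0, 318.0, 286.0])]
side lifting_hook [(0.73, [236.0, 294.0, 249.0, 319.0]), (0.3, [240.0, 186.0, 260.0, 244.0])]
side glass [(0.77, [348.0, 194.0, 371.0, 229.0])]
side expected loop top [[252.8 185.9]] floor [[255.3 235. ]] lid [[254.1 211.8]]
red []
```

The hook is back at its original spot. One last numeric check of the carrier against the collar from a steady pose.

```bash
python3 -m pendant '[0.0,0.06,-0.1,0,0,0.03,0.6, -0.01,0.14,-0.13,0,0,0.06,0.6, -0.012,0.22,-0.13,0,0,0.09,0.6, -0.012,0.3,-0.13,0,0,0.12,0.6, -0.012,0.38,-0.13,0,0,0.15,0.6, -0.012,0.46,-0.13,0,0,0.18,0.6, -0.012,0.54,-0.13,0,0,0.204,0.6, -0.012,0.62,-0.13,0,0,0.204,0.6, -0.012,0.7,-0.13,0,0,0.204,0.6, -0.012,0.78,-0.13,0,0,0.204,0.6, -0.012,0.82,-0.13,0,0,0.204,0.6, -0.012,0.82,-0.13,0,0,0.204,0.6]'
python3 -m pendant '[0,0,0,0,0,0,0.6, 0,0,0,0,0,0,0.6, 0,0,0,0,0,0,0.6, 0,0,0,0,0,0,0.6]'
python3 - <<'E'
from h import *
c=vision.camera("wrist"); px=c["pixels"].astype(int)
print([(round(d["score"],2),np.round(d["extent"]).tolist()) for d in silhouettes("jam_carrier",c)])
hsv=cv2.cvtColor(c["pixels"],cv2.COLOR_RGB2HSV); m=(hsv[:,:,0]>7)&(hsv[:,:,0]<16)&(hsv[:,:,1]>100)&(hsv[:,:,2]>70)
n,l,s,ce=cv2.connectedComponentsWithStats(m.astype(np.uint8)); print("copper",[s[i].tolist() for i in range(1,n) if s[i,4]>200])
for x in (.5995,.6015,.6035,.6055): print(x,[proj(c,[x+d,-.188,.2125]).round(1)[0].tolist() for d in (.009,-.009)])
print("tips pred",[proj(c,[.4875,y,.182]).round(0)[0].tolist() for y in (-.063,-.188,-.313)],"collar top front",proj(c,[.6125,-.188,.18]).round(1),"rear +12",proj(c,[.6245,-.188,.18]).round(1))
u=int(proj(c,[.6035,-.188,.2125])[0,0]); v=int(proj(c,[.6125,-.188,.18])[0,1])
for k in (-12,-10,10,12): print(k,[(y,int(px[y,u+k].mean())) for y in range(max(0,v-24),v+22,2)])
print({k:v.round(3) for k,v in status.get_obs().items() if k in("ee_pos","force","eef_rot")})
E
```

```text
time_s: 35.7
ee_pos: [0.5028, -0.1892, 0.329]
eef_rot: [-3.141, 0.001, -0.002]
force: [-1.3, 0.7, -0.3]
grip_width: 0.0749
grip_force: 0.0
time_s: 36.1
ee_pos: [0.5026, -0.1865, 0.3303]
eef_rot: [3.141, -0.0, 0.001]
force: [-0.4, -0.2, -0.3]
grip_width: 0.0753
grip_force: 0.0
[(0.84, [235.0, 62.0, 315.0, 123.0])]
copper [[255, 74, 40, 23, 882], [280, 101, 32, 42, 300], [391, 113, 42, 22, 786], [242, 124, 28, 38, 293], [282, 128, 29, 51, 400], [463, 210, 9, 58, 205]]
0.5995 [[274.4, 78.2], [274.4, 100.5]]
0.6015 [[274.4, 75.6], [274.4, 98.1]]
0.6035 [[274.4, 73.1], [274.4, 95.6]]
0.6055 [[274.4, 70.6], [274.4, 93.1]]
tips pred [[151.0, 207.0], [274.0, 208.0], [397.0, 208.0]] collar top front [[274.3  76.4]] rear +12 [[274.3  62.7]]
-12 [(52, 70), (54, 71), (56, 70), (58, 107), (60, 119), (62, 195), (64, 123), (66, 117), (68, 120), (70, 86), (72, 49), (74, 95), (76, 162), (78, 166), (80, 165), (82, 167), (84, 167), (86, 166), (88, 166), (90, 166), (92, 168), (94, 168), (96, 140)]
-10 [(52, 62), (54, 73), (56, 72), (58, 106), (60, 128), (62, 121), (64, 127), (66, 125), (68, 129), (70, 71), (72, 48), (74, 121), (76, 173), (78, 172), (80, 173), (82, 171), (84, 172), (86, 170), (88, 172), (90, 171), (92, 172), (94, 174), (96, 150)]
10 [(52, 74), (54, 75), (56, 73), (58, 78), (60, 185), (62, 128), (64, 120), (66, 127), (68, 146), (70, 58), (72, 48), (74, 113), (76, 165), (78, 164), (80, 162), (82, 163), (84, 162), (86, 164), (88, 165), (90, 166), (92, 164), (94, 163), (96, 141)]
12 [(52, 72), (54, 71), (56, 69), (58, 74), (60, 136), (62, 128), (64, 82), (66, 83), (68, 91), (70, 57), (72, 44), (74, 89), (76, 158), (78, 158), (80, 162), (82, 161), (84, 161), (86, 161), (88, 161), (90, 158), (92, 160), (94, 156), (96, 143)]
{'ee_pos': array([ 0.503, -0.187,  0.33 ]), 'eef_rot': array([ 3.141e+00, -0.000e+00,  1.000e-03]), 'force': array([-0.485,  0.021,  0.058])}
```

The loop edges (rows 74–97) put the carrier at x≈0.603, against the collar, upright and centred on the rail. The robot is clear of everything, so I'll hand in.

```bash
python3 -c "
from station import order; print(order.hand_in())"
```

```text
the job is handed in; nothing more can be done
None
```

The job is handed in: by my measurements the jar carrier hangs upright on the middle rail against the black collar and the lifting hook is back in its rest slot, after about 36 s of robot time; I viewed 12 pictures, over the limit of 10.

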